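Ready the jeweller's bench for grinding: extractor, reverse, power

TASK

Get the jeweller's bench ready for grinding in reverse: press the dust extractor's flat start button fully in (not the mushroom-headed stop), then on the micromotor control unit press the left end of the small direction rocker so that it goes over to reverse, and only then press the far end of the big power rocker so the unit is switched on. Nothing needs gripping: just press with the closed fingertips and pick nothing up. Let the start button spring back, leave the speed dial at its minimum and finish with both rockers fully over. Do not shove, lift or tip the two machines, and do not disturb the tools on and around them.

Things in the scene. Friction and masses are not known exactly. Their poses are not given: they have to be found in the camera images.
- extractor: Loose grey dust extractor 190 deep (x) x 200 wide (y) x 115 mm high, 3 kg, left or right of the motor unit. Origin: centre of its underside; x from its front (sloped grille, facing the robot) to its back, y to its left seen from the front, z up. On its flat top a 3 mm plate carries two black push buttons 80 mm apart: start left (+y), stop right (-y); louvres and a loupe behind them
- start_top (a point): Centre of the top face of the start button: a flat round black cap, 30 mm in diameter, in a steel collar 39 mm wide and 5 mm high. It stands 19 mm above the extractor's top (134 mm above the bench), 22 mm to the front and 40 mm to the left of the extractor's centre. The point moves with the cap
- start (a joint): Travel of the start button in m: 0 out, 0.005 fully in. It is pressed straight down, takes 1.5 N to start and 5 N to bottom out, and springs back by itself; it counts as pressed in beyond 0.0035, kept for a tenth of a second
- stop (a joint): Travel of the stop button in m, 0 out, 0.005 fully in (1.5 to 5 N): leave it alone. It is a black mushroom head 40 mm in diameter, its top 32 mm above the extractor's top, 80 mm to the right of the start button
- motor_unit: Loose white micromotor control unit 200 deep (x) x 170 mm wide (y), 2.2 kg. Origin: centre of its underside; x from its front (facing the robot) to its back, y to its left seen from the front, z up. Its aluminium top slopes 12 degrees, 50 mm high in front, 92 mm at the back: small direction rocker front left, round speed dial front right, big power rocker back right, flat display back left
- direction_left_end (a point): Middle of the top edge of the left end of the direction rocker, raised at the start. Rocker: black, 24 mm long from left to right, 15 mm wide, bezel 31 x 21 mm, 2 mm high; pivot 12 mm to the right of this point. Raised, the end is about 8 mm proud of the panel; pressed down 4.5 mm it lies flush, 3 mm above the panel, and the right end rises. The point moves with the rocker
- direction (a joint): Direction rocker in rad: 0 = right end down (forward), 0.4 = left end down (reverse); as at the start it is 0. A snap switch: it takes 3 to 5 N at the end, snaps over by itself past the middle (0.2) and stays. Fully over means beyond 0.3
- power_far_end (a point): Middle of the top edge of the far (back) end of the power rocker, raised at the start. Rocker: black, 30 mm long from front to back, 22 mm wide, bezel 38 x 29 mm, 2 mm high; pivot 15 mm in front of this point. Raised, the end is about 9 mm proud of the panel; pressed down 6 mm it lies flush, 3 mm above the panel. The point moves with the rocker
- power (a joint): Power rocker in rad: 0 = near end down (off, as at the start), 0.4 = far end down (on). A snap switch: 4 to 5 N at the end, snaps over past the middle (0.2) and stays. Fully over means beyond 0.3
- speed_dial (a joint): Speed dial in rad, 0 = minimum (as at the start), turning clockwise to 4.7: leave it there. A black knob 42 mm in diameter standing 21 mm off the panel, at the front right of the motor unit, 85 mm to the right of the direction rocker and 90 mm in front of the power rocker
- bur_block: Wooden block 44 x 44 x 22 mm with five burs standing in it (39 mm high in all), on the bench between the two machines; origin: centre of its underside
- loupe: Black eye loupe, 35 mm in diameter and 30 mm high, standing on the extractor's top at its back right; origin: centre of its underside
- handpiece: Steel micromotor handpiece, 22 mm thick and 145 mm long, lying along its x axis in a low rubber rest to the left; origin: on its axis, near its middle
- pliers: Pliers with red handles, 150 mm long and 12 mm high, lying on the bench near the robot; origin: under the pivot
- calipers: Steel calipers, 200 mm long and 12 mm high, lying on the bench near the robot; origin: middle of the underside
- tape: Black tape dispenser, 130 x 55 x 72 mm, behind the machines; origin: centre of its underside
- third_hand: Third-hand stand, round iron foot 76 mm wide, 135 mm high, at the back; origin: centre of its underside
- screwdriver: Screwdriver with a yellow handle, lying on the bench to the right; origin near its middle

How it is judged (in metres and radians):
On the way, in this order (a step that is already met when the one before it is completed fails the run):
1. the extractor's start button is pressed fully in while the motor unit is still off and set to forward (value of joint start above 0.0035 m and value of joint each of direction, power below 0.1 rad), for 0.1 s.
2. the direction rocker is over to the left with the power still off (value of joint direction above 0.3 rad and value of joint power below 0.1 rad), for 0.1 s.
3. the power rocker is over, far end down (value of joint each of power, direction above 0.3 rad), for 0.1 s.
At the end, for the whole second after the job is handed in: Direction rocker fully left and power rocker fully on (each over 0.3 of 0.4 rad), start and stop buttons out (under 1.5 mm), speed dial at minimum (under 0.2 rad), both machines at rest and within 15 mm of where they stood, every tool within 15 mm of where it lay (all of step 3 and value of joint each of start, stop below 0.0015 m and value of joint speed_dial below 0.2 rad and distance of each of extractor, motor_unit, bur_block, loupe, handpiece, pliers, calipers, tape, third_hand, screwdriver from where it was at the start of the episode below 0.015 m and linear speed of each of extractor, motor_unit below 0.01 m/s); the robot touches nothing.
It fails at once if the stop button is pressed (over 2 mm) (value of joint stop above 0.002 m).
It fails at once if the motor unit is powered while it is not in reverse (value of joint power above 0.2 rad and value of joint direction below 0.2 rad).
It fails at once if the speed dial is turned off its minimum (over 0.2 rad) (value of joint speed_dial above 0.2 rad).
It fails at once if a machine is shoved (over 15 mm), lifted (over 8 mm) or tipped (over 0.1 rad) (distance of any of extractor, motor_unit from where it was at the start of the episode above 0.015 m or height (world z) of any of extractor, motor_unit above 0.008 m or angle between any of extractor, motor_unit's own z axis and vertical above 0.1 rad).
It fails at once if a tool is knocked, lifted or carried (over 15 mm) (distance of any of bur_block, loupe, handpiece, pliers, calipers, tape, third_hand, screwdriver from where it was at the start of the episode above 0.015 m).
It also fails if it takes over 45 s, if anything falls off the work surface, if the arm or the gripper's body presses on something with over 40 N, if the wrist force passes 120 N, or if a joint passes its speed limit or range.

ROBOT

A 6-joint arm with a two-finger parallel gripper is mounted at the origin on the work surface. World frame = base frame: x ahead of the robot, y to its left, z up, the work surface at z = 0. Lengths are in mm, angles in rad, forces in N, time in s.
With the tool pointing down it reaches from about 350 to 975 mm from the base axis. Payload 7.1 kg.
Tool frame: the origin (TCP) lies on the front face of the gripper's body, between the roots of the fingers; the fingertips stand 80 mm ahead of it and the grasp point (between the pads) lies 61 mm ahead of it (env.tips_ahead is the distance from the TCP to the fingertips, in mm); z points along the fingers, y is the line along which they close (so a half turn about z gives the same grasp; the last joint's range is limited). The gripper opens to 88 mm and grips with 3 to 60 N. Pads are 20 mm wide; open, the fingers measure 115 mm over their backs; the gripper's body (75 mm by 178 mm) begins 61 mm behind the grasp point.
Start: joints at [1.313, 0.423, 1.63, -0, 1.089, -0.019], TCP at [147.804, 607.256, 302.675] pointing down, gripper open.
Joint ranges: [-3, 3], [-0.9, 2.11], [0.09, 2.58], [-1.31, 4.45], [0.11, 2.69], [-2.54, 2.54]. Speed limits (rad/s): [2.39, 2.39, 3.01, 3.14, 3.14, 3.14].

INTERFACE

Orientations are given as a unit quaternion [x, y, z, w].
In Python, from station import env, set_gripper, viewer, workorder gives the robot as it stands. Calls block until the motion is done:
- env.reach(position, orientation): joint-space move of the TCP to a pose.
- env.move_l(position, rot=None, rate=150, f_stop=None): straight line of the TCP; rot=None keeps the orientation; rate is the mean speed in mm/s. With f_stop (N) it stops when the force on the tool has changed by that much, and returns True; else False.
- env.move_joints(angles): joint-space move.
- set_gripper(opening): finger opening in mm; the grip force is fixed at half the most; returns when the fingers have stopped.
- env.hold(seconds).
- env.ik(position, orientation): joint angles nearest the present ones, or None.
- env.read_state(): the state.
- viewer.camera(name): name is "scene" or "top" or "wrist"; returns the picture (420x560x3 uint8, blue, green, red); there is no depth.
- viewer.camera_params(name): a dict with "fx", "fy", "cx", "cy" (pixels), "pose" (4x4, takes a point from camera to world coordinates); the wrist camera has in their place "tool_from_camera" (4x4, takes a point from camera to tool coordinates, whose origin is the TCP and whose axes are the flange's). Camera axes: x right, y up, looking along -z (the intrinsics and any distortion apply to the point x, -y, -z); pixel columns grow to the right and rows downward; lengths in mm; the calibration is good to about 2 mm. A picture is of the moment at which its call begins: read the wrist's pose just before it. camera_params takes no time and is no camera call.
A pose or a line that the arm cannot do raises env.IKError and nothing moves.
- workorder.sign_off(): hands the job in; it is judged then, once.
The state is a dict: "time_s": time; "qpos": joint angles; "dq": joint speeds; "tau": joint torques, N m; "tool_pos": TCP position; "orientation": TCP orientation; "force": force on the tool from outside, world axes, zero at the start; "wrist_torque": the same for the moment, N m; "width": finger opening in mm; "grip_force": force on a finger pad.
Only numpy, scipy, OpenCV 4.12 (cv2) and the standard library are available. Lean on these libraries where they do the work, as an engineer would, in place of code of your own. Each camera call takes 0.05 s, during which the arm holds its last target. There are 200 camera calls.

## Working session

There is one attempt and no reset: what is moved stays moved. The work goes in short steps, each a Python script; the robot and the scene stay as the last script left them, time stands still between calls to the robot, and variables do not carry over. Pictures are saved under pics/ and viewed, at most 10 in all, crops included, and the job is handed in when it is done.

```bash
mkdir -p pics; ls
python3 - <<'E'
from station import env, viewer
import cv2
for n in ("top","scene"):
    cv2.imwrite(f"pics/{n}0.png",viewer.camera(n))
    p=viewer.camera_params(n);print(n,{k:(v if not hasattr(v,'tolist') else v.tolist()) for k,v in p.items()})
print(viewer.camera_params("wrist"))
s=env.read_state();print(s['orientation'],s['tool_pos'],s['time_s'])
E
```

```text
pics
top {'fx': 459.5109078317536, 'fy': 459.5109078317536, 'cx': 279.45917825534053, 'cy': 214.01448889192557, 'pose': [[-0.010350928669171955, 0.9935415389442838, -0.11299587898640492, 370.1210521694963], [-0.9998806660446076, -0.008987991773217218, 0.012564619933634669, -6.866386285977944], [0.011467865794376142, 0.1131124502259107, 0.9935160097643184, 1389.0473833657052], [0.0, 0.0, 0.0, 1.0]]}
scene {'fx': 470.11367909901287, 'fy': 470.11367909901287, 'cx': 276.77352115520114, 'cy': 211.92942554866025, 'pose': [[0.6619062699945383, -0.43473004882164895, 0.6106470948047195, 1231.748468804155], [0.7494714983698908, 0.3980964821506872, -0.5289722715137704, -592.6784785772265], [-0.01313631885681616, 0.8077926562867318, 0.5893203386750857, 789.2919427350887], [0.0, 0.0, 0.0, 1.0]]}
{'fx': 345.3969797654907, 'fy': 345.3969797654907, 'cx': 280.5697795393747, 'cy': 211.57178122912904, 'tool_from_camera': array([[ 5.46957002e-04,  9.57234627e-01,  2.89312235e-01,
         7.99730527e+01],
       [ 9.99999844e-01, -5.57129486e-04, -4.71922002e-05,
         5.93096385e-02],
       [ 1.16010369e-04,  2.89312216e-01, -9.57234782e-01,
        -8.30027762e+01],
       [ 0.00000000e+00,  0.00000000e+00,  0.00000000e+00,
         1.00000000e+00]])}
[ 1.19118658e-01  9.92879790e-01 -6.75869343e-04 -1.01438376e-04] [147.69408884 606.89212256 301.986099  ] 0.1
```

View pics/top0.png

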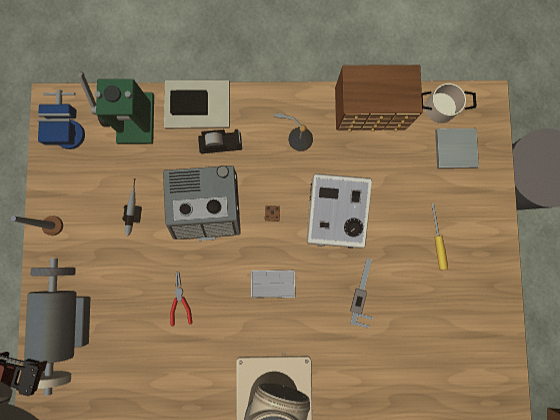

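View pics/scene0.png

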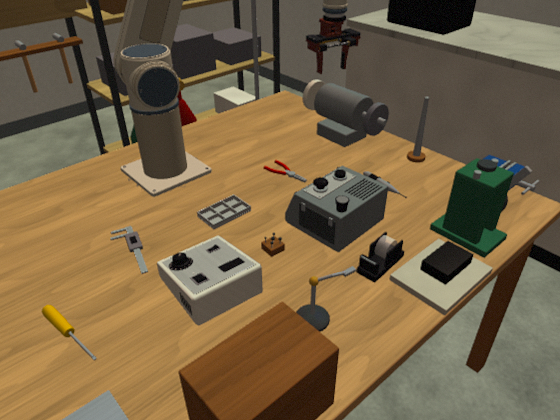

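```bash
cat > h.py <<'E'
import numpy as np, cv2
from scipy.spatial.transform import Rotation as R
from station import env, set_gripper, viewer, workorder
def cam(name, st=None):
    p=viewer.camera_params(name)
    if name=="wrist":
        T=np.eye(4);T[:3,:3]=R.from_quat(st['orientation']).as_matrix();T[:3,3]=st['tool_pos']
        T=T@p['tool_from_camera']
    else: T=np.array(p['pose'])
    return p['fx'],p['cx'],p['cy'],T
def ray(c,uv):
    f,cx,cy,T=c
    return T[:3,3],T[:3,:3]@np.array([(uv[0]-cx)/f,-(uv[1]-cy)/f,-1])
def plane(c,uv,z):
    o,d=ray(c,uv);return o+d*(z-o[2])/d[2]
def tri(obs):   # [(cam,uv),...] least-squares ray intersection, mean miss
    A=np.zeros((3,3));b=np.zeros(3);L=[]
    for c,uv in obs:
        o,d=ray(c,uv);d=d/np.linalg.norm(d);P=np.eye(3)-np.outer(d,d);A+=P;b+=P@o;L.append((P,o))
    x=np.linalg.solve(A,b);return x,np.mean([np.linalg.norm(P@(x-o)) for P,o in L])
DOWN=[1,0,0,0]
E
python3 - <<'E'
from h import *
import pickle
t=cam("top")
S=plane(t,(186,209),134);M=plane(t,(340,211),75);print(S,M)
for q in (DOWN,[0,1,0,0]):
    print(q,[env.ik([p[0],p[1],300],q) for p in (S,M)])
s=env.read_state();p=s['tool_pos']
set_gripper(0)
env.move_l([p[0],p[1],420])
out={}
for n,P,dy in (("E",S,-40),("M",M,0)):
    for k,off in enumerate((-50,50)):
        env.reach([P[0]-20,P[1]+dy+off,330 if k==0 and n=="E" else 310],DOWN)
        env.hold(0.3)
        s=env.read_state();im=viewer.camera("wrist");cv2.imwrite(f"pics/{n}{k}.png",im)
        out[n+str(k)]=cam("wrist",s)
pickle.dump(out,open("cams.pkl","wb"))
s=env.read_state();print(s['time_s'],s['width'],s['tool_pos'])
for n in "EM":
    cv2.imwrite(f"pics/{n}both.png",cv2.resize(np.hstack([cv2.imread(f"pics/{n}{k}.png") for k in (0,1)]),(800,300)))
E
```

```text
[529.04182589 233.76895409 134.        ] [ 526.74413068 -198.23214714   75.        ]
[1, 0, 0, 0] [array([ 3.95498587e-01,  3.58359676e-01,  1.73739301e+00, -4.44089210e-16,
        1.04583996e+00,  1.96629491e+00]), array([-3.81085862e-01,  3.35689366e-01,  1.77151911e+00, -4.44089210e-16,
        1.03438418e+00,  1.18971046e+00])]
[0, 1, 0, 0] [array([ 3.95498587e-01,  3.58359676e-01,  1.73739301e+00, -4.44089210e-16,
        1.04583996e+00, -1.17529774e+00]), array([-3.81085862e-01,  3.35689366e-01,  1.77151911e+00, -4.44089210e-16,
        1.03438418e+00, -1.95188219e+00])]
8.675 0.5410785651132152 [ 506.74252463 -149.02076586  309.92860856]
```

View pics/E0.png

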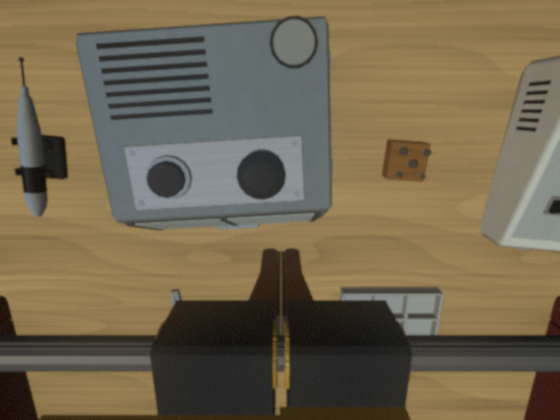

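View pics/M0.png

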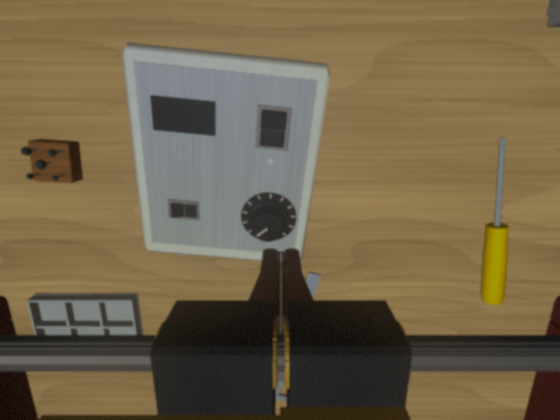

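View pics/M1.png

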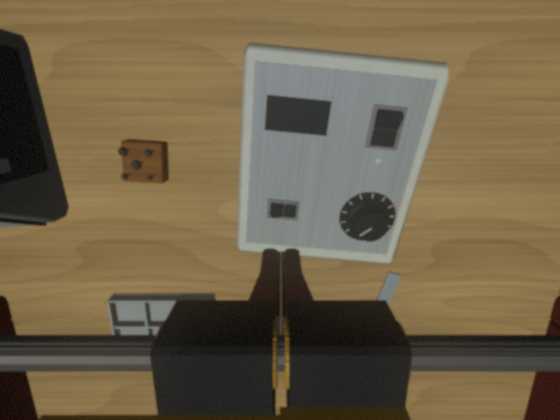

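View pics/E1.png

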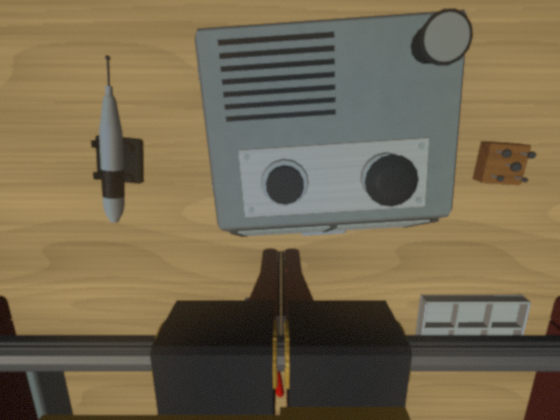

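```bash
cat > loc.py <<'E'
from h import *
import pickle
C=pickle.load(open("cams.pkl","rb"))
def blob(n,uv,r,th,debug=[]):
    g=cv2.cvtColor(cv2.imread(f"pics/{n}.png"),cv2.COLOR_BGR2GRAY);u,v=uv
    m=(g[v-r:v+r,u-r:u+r]<th).astype(np.uint8)
    cs,_=cv2.findContours(m,cv2.RETR_EXTERNAL,cv2.CHAIN_APPROX_NONE)
    c=max(cs,key=cv2.contourArea);rc=cv2.minAreaRect(c)
    return np.array(rc[0])+[u-r,v-r],np.round(rc[1],1),round(rc[2],1)
if __name__=="__main__":
    seeds=dict(start=("E",(166,179),(285,184),24,70),stop=("E",(261,174),(391,180),34,70),
      dirn=("M",(184,210),(283,210),24,130),power=("M",(273,127),(387,127),32,130),dial=("M",(268,216),(367,216),36,90))
    for k,(n,a,b,r,th) in seeds.items():
        A,B=blob(n+"0",a,r,th),blob(n+"1",b,r,th)
        x,e=tri([(C[n+"0"],A[0]),(C[n+"1"],B[0])])
        print(k,A,B,np.round(x,1),round(e,2))
E
python3 loc.py
python3 - <<'E'
import cv2
f=lambda p,u,v,w,h:cv2.resize(cv2.imread(p)[v-h:v+h,u-w:u+w],(390,290),interpolation=cv2.INTER_NEAREST)
import numpy as np
g=np.vstack([np.hstack([f("pics/M0.png",184,210,28,21),f("pics/M0.png",273,127,40,30)]),np.hstack([f("pics/M1.png",283,210,28,21),f("pics/M1.png",387,127,40,30)])])
cv2.imwrite("pics/crop.png",g)
E
```

```text
start (array([166.00000381, 178.49999619]), array([34.6, 34.6]), 45.0) (array([284.5, 184.5]), array([37., 35.]), 90.0) [531.  239.9 129. ] 0.15
stop (array([261. , 174.5]), array([47., 46.]), 90.0) (array([391.28000259, 180.04000092]), array([48.4, 52.4]), 53.1) [536.3 160.  138.7] 0.08
dirn (array([183.34146118, 209.07317162]), array([39.7, 33.4]), 38.7) (array([282.20449829, 209.35280991]), array([34.2, 23. ]), 5.4) [ 488.6 -150.7   62.6] 0.17
power (array([272.62639236, 127.17011261]), array([36.7, 46.2]), 4.6) (array([385.73195076, 126.83303452]), array([36.4, 49.8]), 12.3) [ 569.6 -240.6   83.9] 0.01
dial (array([268.5       , 216.00000381]), array([51.6, 50.2]), 45.0) (array([367., 216.]), array([54., 48.]), 0.0) [ 481.8 -235.6   63.2] 0.12
```

View pics/crop.png

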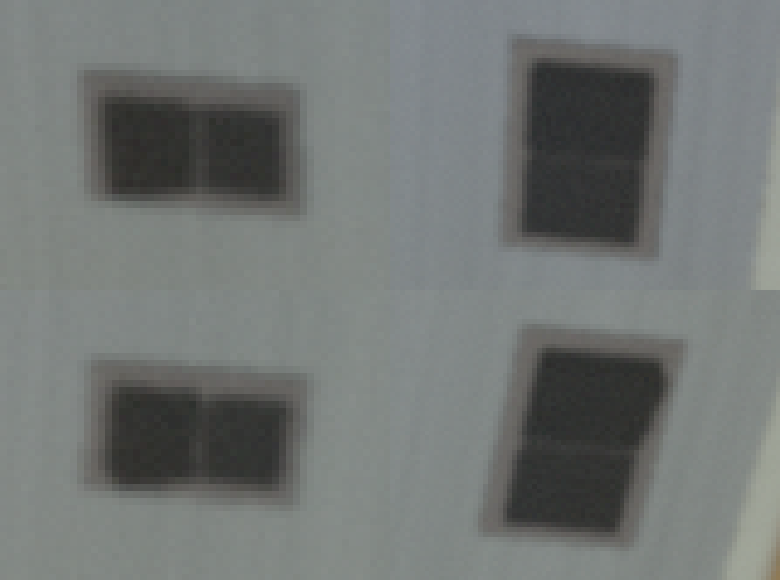

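```bash
cat >> h.py <<'E'
def press(P,yaw,slope,up,over,f,hold,shot):
    """press tips onto P along the panel normal, from up mm above to over mm beyond."""
    r=R.from_euler('z',yaw,degrees=True)*R.from_euler('y',-slope,degrees=True)
    n=r.as_matrix()[:,2];q=(r*R.from_quat(DOWN)).as_quat()
    tcp=lambda h:P+n*(env.tips_ahead+h)
    env.reach(tcp(100),q); env.move_l(tcp(up),rate=150); env.hold(.2)
    f0=env.read_state()['force']
    hit=env.move_l(tcp(-over),rate=12,f_stop=f)
    s=env.read_state();print("hit",hit,"tip above P",round((s['tool_pos']-P)@n-env.tips_ahead,2),"F",np.round((s['force']-f0),1))
    env.hold(hold);s=env.read_state();print("after hold",round((s['tool_pos']-P)@n-env.tips_ahead,2),np.round(s['force']-f0,1))
    env.move_l(tcp(40),rate=150)
    env.move_l(tcp(100),rate=200)
    cv2.imwrite(f"pics/{shot}.png",viewer.camera("wrist"))
    print("t",env.read_state()['time_s'])
E
python3 - <<'E'
from h import *
press(np.array([531,239.9,134]),3.8,0,8,16,8,.3,"a_start")
E
```

```text
hit True tip above P -4.64 F [-0.1 -0.2  6.1]
after hold -4.66 [-1.8  0.9  6.8]
t 13.4917
```

Run:
```python
from h import *
import pickle
C=pickle.load(open("cams.pkl","rb"))
c,e=tri([(C["M0"],(183.9,209.9)),(C["M1"],(283.1,209.7))]);print(c,e)
r=(R.from_euler('z',-4,degrees=True)*R.from_euler('y',-12,degrees=True)).as_matrix()
P=c+r@np.array([0,12+4,1]);print(P)
press(P,-4,12,14,5,9,.3,"a_dir")
```

```text
[ 488.41865656 -151.57638458   63.8525631 ] 0.07138365844408513
[ 489.32735491 -135.60085659   64.8307107 ]
hit True tip above P -0.36 F [-2.5  1.7  9. ]
after hold -0.33 [-2.   1.1  8.2]
t 18.2083
```

View pics/a_dir.png

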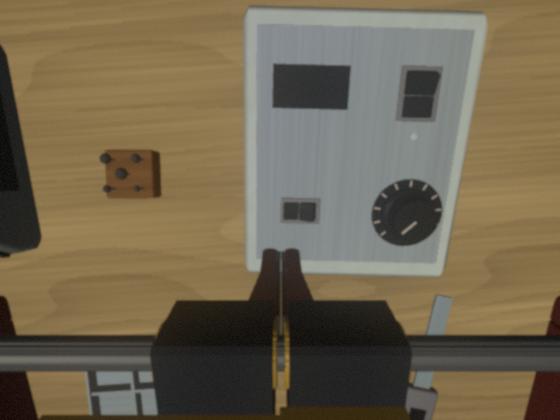

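```bash
python3 -c "
import cv2
im=cv2.imread('pics/a_dir.png')[190:232,272:328];cv2.imwrite('pics/c2.png',cv2.resize(im,(560,420),interpolation=cv2.INTER_NEAREST))"
```

```text
(no output)
```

View pics/c2.png

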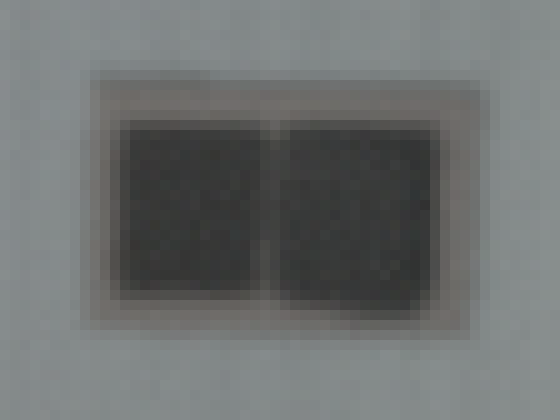

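The crop shows the right half (x 280–435) larger and flaring at its lower right, so the right end is now up and the direction rocker is over to reverse. Next is the power rocker.

Run:
```python
from h import *
c=np.array([569.6,-240.6,83.9])
r=(R.from_euler('z',-4,degrees=True)*R.from_euler('y',-12,degrees=True)).as_matrix()
P=c+r@np.array([15+4,0,1]);print(P)
press(P,-4,12,14,5,9,.3,"a_pow")
env.move_l(env.read_state()['tool_pos']+[-60,30,20])
env.hold(.3);cv2.imwrite("pics/fin.png",viewer.camera("wrist"))
s=env.read_state();print(s['time_s'],np.round(s['force'],1))
im=viewer.camera("wrist");w=cv2.imread("pics/a_pow.png")
cv2.imwrite("pics/fin2.png",np.hstack([cv2.resize(im,(400,300)),cv2.resize(w,(400,300))]))
```

```text
[ 587.93212754 -241.88190723   88.82846973]
hit True tip above P -1.13 F [-2.   1.1  7.5]
after hold -1.09 [-2.8  1.1  7. ]
t 22.175
23.1417 [-0.1 -0.  -0.3]
```

View pics/fin.png

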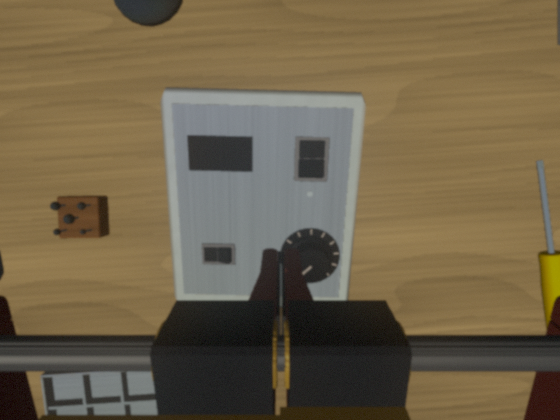

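Run:
```python
import cv2,numpy as np
for f,u,v in (("M0",273,127),("a_dir",418,93),("a_pow",None,None),("fin",312,158)):
    if u is None: continue
    g=cv2.cvtColor(cv2.imread(f"pics/{f}.png"),cv2.COLOR_BGR2GRAY).astype(int)
    print(f)
    for y in range(v-26,v+27,2 if f!="fin" else 1):
        r=g[y,u-22:u+22]; print(y,(r<65).sum(),np.round(g[y,u-6:u+7].mean(),0),end=" | ")
    print()
```

```text
M0
101 0 136.0 | 103 0 135.0 | 105 0 123.0 | 107 0 105.0 | 109 0 94.0 | 111 17 56.0 | 113 24 48.0 | 115 25 49.0 | 117 24 50.0 | 119 24 49.0 | 121 24 49.0 | 123 25 49.0 | 125 24 48.0 | 127 23 49.0 | 129 23 54.0 | 131 23 54.0 | 133 23 51.0 | 135 23 52.0 | 137 23 52.0 | 139 23 52.0 | 141 23 51.0 | 143 22 52.0 | 145 17 54.0 | 147 0 91.0 | 149 0 118.0 | 151 0 133.0 | 153 0 134.0 | 
a_dir
67 0 104.0 | 69 0 96.0 | 71 24 56.0 | 73 32 48.0 | 75 33 49.0 | 77 32 49.0 | 79 32 49.0 | 81 32 48.0 | 83 31 48.0 | 85 31 49.0 | 87 30 49.0 | 89 31 47.0 | 91 30 47.0 | 93 29 49.0 | 95 11 66.0 | 97 28 52.0 | 99 28 49.0 | 101 29 50.0 | 103 28 50.0 | 105 28 49.0 | 107 28 50.0 | 109 29 51.0 | 111 28 50.0 | 113 28 50.0 | 115 28 51.0 | 117 0 72.0 | 119 0 103.0 | 
fin
132 0 135.0 | 133 0 134.0 | 134 0 134.0 | 135 0 131.0 | 136 0 122.0 | 137 0 111.0 | 138 0 105.0 | 139 0 97.0 | 140 0 76.0 | 141 23 59.0 | 142 23 53.0 | 143 24 54.0 | 144 24 53.0 | 145 24 53.0 | 146 24 53.0 | 147 24 53.0 | 148 24 52.0 | 149 24 53.0 | 150 24 52.0 | 151 24 53.0 | 152 24 52.0 | 153 24 53.0 | 154 24 53.0 | 155 24 53.0 | 156 24 52.0 | 157 23 59.0 | 158 12 64.0 | 159 23 59.0 | 160 24 51.0 | 161 25 49.0 | 162 25 49.0 | 163 25 49.0 | 164 25 48.0 | 165 25 49.0 | 166 25 49.0 | 167 25 49.0 | 168 25 49.0 | 169 24 50.0 | 170 25 48.0 | 171 25 49.0 | 172 25 50.0 | 173 25 49.0 | 174 25 49.0 | 175 24 49.0 | 176 24 50.0 | 177 6 68.0 | 178 0 92.0 | 179 0 103.0 | 180 0 108.0 | 181 0 115.0 | 182 0 126.0 | 183 0 132.0 | 184 0 133.0 |
```

```bash
python3 -c "
from station import workorder
print(workorder.sign_off())"
```

```text
the job is handed in; nothing more can be done
None
```

The job is handed in at about 23 s on the robot clock. I pressed the start button in (force passed the 5 N that bottoms it), then the direction rocker to reverse, then the power rocker to on. Wrist images showed both rockers over, but I took no pictures of the extractor after the press, and the hand-in returned no verdict.

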